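Plug-gauge check of two seal-tube offcuts

TASK

Two short red tube offcuts of the same outside size stand on the stockroom bench; one bore is wide enough for the steel plug gauge, the other is too narrow. First lift the gauge from its wooden rest and put its plug fully down the bore that takes it, until the collar sits on the tube's end, and leave it there with that tube still standing upright where it is. Then stand the tube that the gauge does not fit upright in the shallow dark steel reject tray and let go.

Things in the scene. Friction and masses are not known exactly. Their poses are not given: they have to be found in the camera images.
- gauge_handle (a point): steel plug gauge, 0.35 kg, upright in a fixed wooden rest (80 x 80 x 55 mm). The point is the centre of its dark upright handle (24 mm diameter, 60 mm long). Below the point: handle to 30 mm; collar, 56 mm diameter, 30 to 38 mm; plug, 30 mm diameter, 38 to 83 mm, its last 15 mm tapering to 16 mm. z axis up, from plug to handle. With the collar seated on a tube the point is 98 mm above the bench.
- tube_wide_mid (a point): the red tube offcut that the gauge passes: upright, outside diameter 60 mm, height 60 mm, open through bore of 42 mm diameter (thin wall, 9 mm), 0.11 kg, loose on the bench. The point is its centre, half-way up, on the axis; z axis along the bore, up.
- tube_tight_mid (a point): the red tube offcut that the gauge does not pass: upright, outside diameter 60 mm, height 60 mm like the other, but a bore of only 24 mm diameter (thick wall, 18 mm), 0.17 kg, loose on the bench. The point is its centre, half-way up, on the axis; z axis along the bore, up.
- tray_in (a point): the reject tray: empty, square, fixed, dark steel, open-topped, 160 x 160 mm outside, 35 mm high, walls 4 mm, inside 152 x 152 mm. The point is the centre of its inner floor (about 4 mm above the bench); x and y axes along its walls, z up.
There are look-alikes about, which are no part of the job. Leave any blue or yellow look-alike of the part that bears gauge_handle alone.

How it is judged:
On the way, in this order (a step that is already met when the one before it is completed fails the run):
1. the gauge is fully home in the wide-bored tube, collar on the tube's end (horizontal distance between gauge_handle and tube_wide_mid below 0.02 m and z of gauge_handle in the frame of tube_wide_mid between 0.055 and 0.074 m and angle between each of gauge_handle, tube_wide_mid's own z axis and vertical below 0.18 rad), for 0.2 s.
2. the tight-bored tube stands in the reject tray (x of tube_tight_mid in the frame of tray_in between -0.055 and 0.055 m and y of tube_tight_mid in the frame of tray_in between -0.055 and 0.055 m and z of tube_tight_mid in the frame of tray_in between 0.02 and 0.04 m and angle between tube_tight_mid's own z axis and vertical below 0.18 rad), for 0.2 s.
At the end, for the whole second after the job is handed in: Gauge in the wide-bored tube: axes within 20 mm, collar within 6 mm of the tube's end; that tube on the bench within 60 mm of its start; the tight-bored tube on the reject tray's floor, within its walls; all three upright within 10 degrees and at rest (below 20 mm/s) (all of step 1 and all of step 2 and distance of tube_wide_mid from where it was at the start of the episode below 0.06 m and height (world z) of tube_wide_mid below 0.037 m and linear speed of each of gauge, tube_wide, tube_tight below 0.02 m/s); the robot touches nothing.
It also fails if it takes over 62 s, if anything falls off the work surface, if the arm or the gripper's body presses on something with over 40 N, if the wrist force passes 120 N, or if a joint passes its speed limit or range.

ROBOT

A 7-joint arm with a two-finger parallel gripper is mounted at the origin on the work surface. World frame = base frame: x ahead of the robot, y to its left, z up, the work surface at z = 0. Lengths are in m, angles in rad, forces in N, time in s.
With the tool pointing down it reaches from about 0.35 to 0.9 m from the base axis. Payload 8.1 kg.
Tool frame: the origin (TCP) lies at the very end of the fingers, on their centre line; the grasp point (between the pads) lies behind it (manip.tcp_to_grasp is the z of the grasp point in the tool frame, in m); z points along the fingers, y is the line along which they close (so a half turn about z gives the same grasp; the last joint's range is limited). The gripper opens to 85 mm and grips with 20 to 120 N. Pads are 22 mm wide; open, the fingers measure 114 mm over their backs; the gripper's body (76 mm by 85 mm) begins 54 mm behind the grasp point. The pads swing forward as they close: fully open they stand 13 mm farther back than shut.
Start: joints at [1.023, 0.434, 0.025, 1.573, -0.012, 1.134, -0.075], TCP at [0.269, -0.564, 0.231] pointing down, gripper open.
Joint ranges: [-2.62, 2.62], [-0.44, 2.09], [-1.27, 1.32], [0.08, 2.57], [-1.32, 4.46], [0.12, 2], [-2.74, 2.74]. Speed limits (rad/s): [2.22, 2.22, 3.01, 3.01, 3.14, 3.14, 3.14].

INTERFACE

Orientations are given as a unit quaternion [x, y, z, w].
In Python, from station import manip gives the robot as it stands.
- The arm moves only by the tool move_arm, never from a script. Its argument "increments" is one flat list of numbers, 5 for each row, row after row: the opening, from 0 (shut) to 1 (fully open), then the shift along the tool's x, y, z in mm, then the turn about the tool's z in degrees. A call has 1 to 12 rows; each row is the pose to reach, as a shift and turn from the pose commanded when the call began, along the tool's axes at that moment; what a row does not reach only later rows make up. A row lasts 1/10 s, in which the tool goes at most 50 mm and 8.59 degrees, less where a joint would pass 70% of its speed; a pose out of reach is approached as far as the arm can. A call with a gripper value outside its range is refused whole. The fingers move at their own pace and stop on an object; the grip force is fixed at half the most. Time passes only in rows, so rows that repeat a pose let the fingers close. It gives the time, the measured TCP pose, the force, the opening and the grip force at its end, in the units of the state.
- manip.read_state(): the state, without advancing time (a new reading comes with each control period).
- manip.capture(name): name is "scene" or "top" or "wrist"; returns the picture (384x512x3 uint8, red, green, blue); there is no depth.
- manip.calibration(name): a dict with "fx", "fy", "cx", "cy" (pixels), "R" (3x3) and "t" (3): a world point X has camera coordinates R X + t. Camera axes: x right, y down, z forward; pixel columns grow to the right and rows downward; lengths in m; the calibration is good to about 2 mm. A picture is of the moment at which its call begins: read the wrist's pose just before it. calibration takes no time and is no camera call; for the wrist camera it gives the pose at the moment of the call.
- manip.job_done(): hands the job in; it is judged then, once.
The state is a dict: "time_s": time; "joint_pos": joint angles; "qd": joint speeds; "tau": joint torques, N m; "tcp_pos": TCP position; "orientation": TCP orientation; "ft_force": force on the tool from outside, world axes, zero at the start; "ft_torque": the same for the moment, N m; "opening": opening from 0.0 (shut) to 1.0 (fully open); "gripper_force": force on a finger pad.
Only numpy, scipy, OpenCV 4.12 (cv2) and the standard library are available. Lean on these libraries where they do the work, as an engineer would, in place of code of your own. Each camera call takes 0.05 s, during which the arm holds its last target. There are 200 camera calls.

## Working session

There is one attempt and no reset: what is moved stays moved. The work goes in short steps, Python scripts to look and compute and a tool call to move; the robot and the scene stay as the last step left them, time stands still between calls to the robot, and variables do not carry over. Pictures are saved under pics/ and viewed, at most 10 in all, crops included, and the job is handed in when it is done.

Besides the shell and the picture viewer there is one more tool, called by a JSON object that holds its "api" and its "payload", one argument or row to a line. move_arm: Moves the arm, as the interface text tells. Its arguments: {"type":"object","properties":{"increments":{"type":"array","items":{"type":"number"}}},"required":["increments"]}

```bash
mkdir -p pics; ls; python3 - <<'E'
from station import manip
import cv2,numpy as np
s=manip.read_state();print({k:np.round(v,3) for k,v in s.items()});print(manip.tcp_to_grasp)
a=manip.capture("scene");b=manip.capture("top")
for n,i in(("scene",a),("top",b)):
    cv2.imwrite(f"pics/{n}0.png",cv2.resize(i[:,:,::-1],(800,600)) )
    c=manip.calibration(n);print(n,c)
E
```

```text
pics
{'time_s': np.float64(0.0), 'joint_pos': array([ 1.023,  0.435,  0.025,  1.574, -0.012,  1.134, -0.075]), 'qd': array([-0.001, -0.001,  0.   , -0.   , -0.   ,  0.001,  0.   ]), 'tau': array([ 1.0000e-03, -6.7046e+01,  1.0250e+00, -3.1620e+01,  1.5000e-02,
        1.3000e-02,  0.0000e+00]), 'tcp_pos': array([ 0.269, -0.564,  0.231]), 'orientation': array([ 0.975,  0.221, -0.   , -0.001]), 'ft_force': array([-0.114, -0.063, -1.228]), 'ft_torque': array([-0.017,  0.026, -0.002]), 'gripper_force': np.float64(0.0), 'opening': np.float64(0.997)}
-0.0187
scene {'fx': 464.77169289351787, 'fy': 464.77169289351787, 'cx': 250.39504838378872, 'cy': 201.76019659650976, 'R': array([[ 0.74701112,  0.66475826, -0.0084167 ],
       [ 0.38605835, -0.44406409, -0.808558  ],
       [-0.54123316,  0.60075247, -0.58835629]]), 't': array([-0.44654263, -0.12181054,  1.34118652])}
top {'fx': 366.1780866515215, 'fy': 366.1780866515215, 'cx': 256.3265800089172, 'cy': 192.04895431621713, 'R': array([[-0.03596477, -0.99935156,  0.00173345],
       [-0.97866653,  0.03486915, -0.20247461],
       [ 0.20228288, -0.00897842, -0.97928598]]), 't': array([0.07659084, 0.54591492, 0.89679741])}
```

View pics/scene0.png

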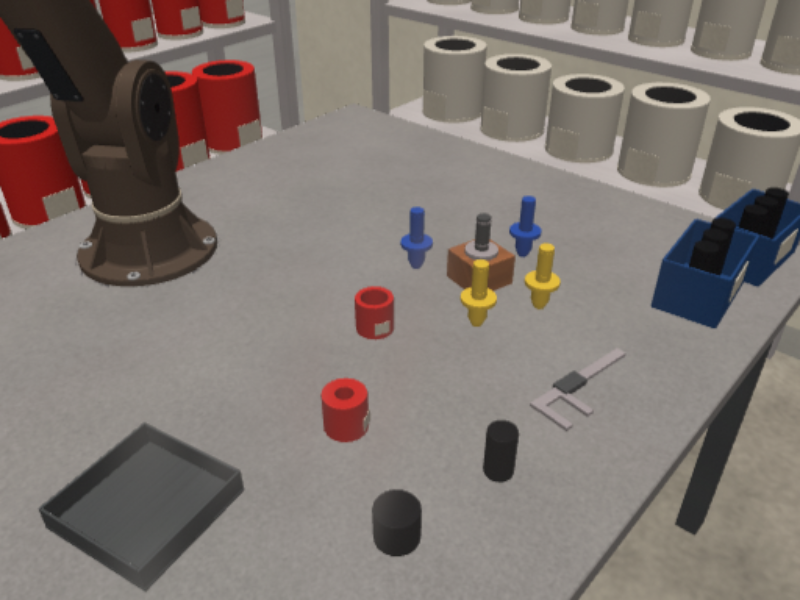

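View pics/top0.png

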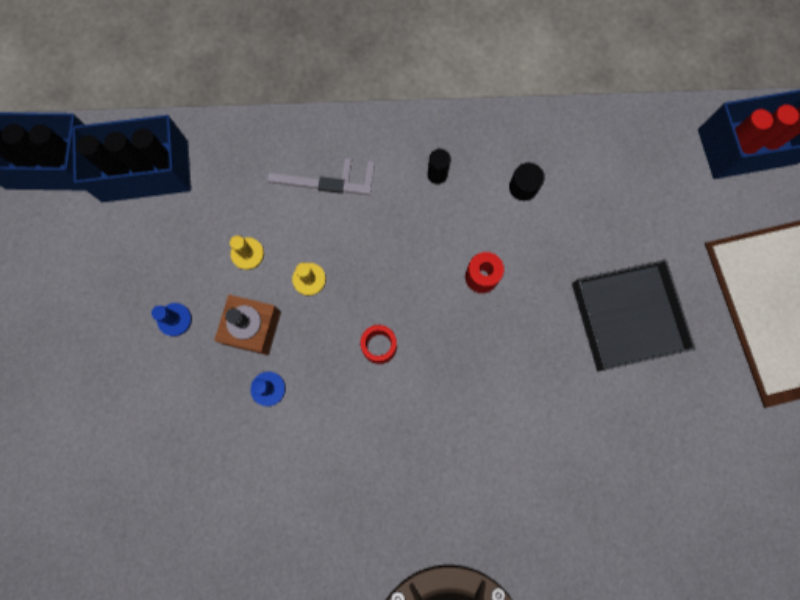

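Top view (800×600 pixels): steel gauge with dark handle in the rest at (240,320). The look-alikes are blue at (172,319) and (267,388), and yellow at (245,252) and (309,279). The wide tube is at (379,344), with a thin wall; the tight tube is at (485,268), with a thick wall. The tray is at (633,316), not the white board on the right. The black cylinders at (438,165) and (527,181) and the red parts in the bin at the top right are distractors.

```bash
cat > h.py <<'E'
from station import manip
import cv2,numpy as np
def ray(c,u,v,z):
    R,t=np.array(c["R"]),np.array(c["t"]);o=-R.T@t
    d=R.T@np.array([(u-c["cx"])/c["fx"],(v-c["cy"])/c["fy"],1]);return o+d*(z-o[2])/d[2]
def proj(c,X):
    p=np.array(c["R"])@X+c["t"];return c["fx"]*p[0]/p[2]+c["cx"],c["fy"]*p[1]/p[2]+c["cy"]
E
python3 - <<'E'
from h import *
T=manip.calibration("top");S=manip.calibration("scene");k=1/1.5625
P=lambda c,u,v,z:ray(c,u*k,v*k,z).round(4)
for n,a,b,z in [("handle top",(232,316),(483,217),.123),("collar",(242,322),(482,248),.063),("wide",(378.5,343),(375,297),.06),("tight",(485.5,266),(344,393),.06),
 ("ye1 top",(237,241),(546,247),.113),("ye2 top",(306,269),(481,264),.113),("bl1top",(158,314),(529,199),.113),("bl2 top",(264,384),(417,211),.113)]:
    print(n,P(T,*a,z),P(S,*b,z))
c=[P(T,u,v,.035) for u,v in[(573,282),(666,262),(693,349),(598,370)]]
print(c,np.mean(c,0))
im=cv2.imread("pics/top0.png");cv2.imwrite("pics/crop.png",cv2.resize(im[220:420,130:540],(800,390),interpolation=cv2.INTER_CUBIC))
E
```

```text
handle top [0.5187 0.3171 0.123 ] [0.5203 0.3119 0.123 ]
collar [0.5194 0.3179 0.063 ] [0.5201 0.316  0.063 ]
wide [0.4772 0.0955 0.06  ] [0.4799 0.0961 0.06  ]
tight [ 0.6007 -0.0876  0.06  ] [ 0.5967 -0.0889  0.06  ]
ye1 top [0.642  0.3149 0.113 ] [0.6396 0.3122 0.113 ]
ye2 top [0.5919 0.205  0.113 ] [0.5932 0.207  0.113 ]
bl1top [0.5278 0.4349 0.113 ] [0.5316 0.4313 0.113 ]
bl2 top [0.414 0.269 0.113] [0.4142 0.2725 0.113 ]
[array([ 0.5737, -0.2398,  0.035 ]), array([ 0.6034, -0.4039,  0.035 ]), array([ 0.4516, -0.4295,  0.035 ]), array([ 0.4224, -0.2667,  0.035 ])] [ 0.512775 -0.334975  0.035   ]
```

View pics/crop.png

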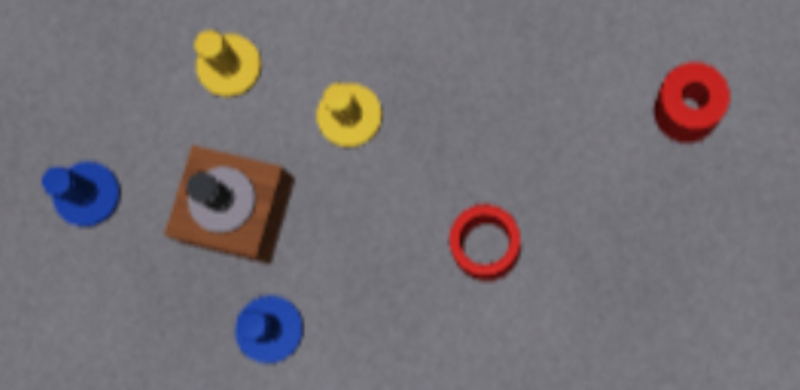

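The crop confirms it: steel gauge in the rest, thin-wall ring = wide, thick wall = tight. Both cameras agree to within about 5 mm, and the heights make sense. I'll go above the gauge now.

{"api": "move_arm", "payload": {
  "increments": [0.7, 200, -160, 0, 0, 0.7, 200, -160, 0, 0, 0.7, 200, -160, 0, 0, 0.7, 200, -160, 0, 0, 0.7, 200, -160, 0, 0, 0.7, 408, -319, 0, 0, 0.7, 408, -319, 0, 0, 0.7, 408, -319, 0, 0, 0.7, 408, -319, 0, 0, 0.7, 408, -319, 0, 0, 0.7, 606, -687, 0, 0, 0.7, 606, -687, 0, 0]
}}

```text
time_s: 1.3
tcp_pos: [0.4984, -0.0149, 0.231]
orientation: [0.975, 0.22, -0.0, -0.0]
ft_force: [0.4, 0.5, 0.0]
opening: 0.702
gripper_force: 0.0
```

```bash
cat >> h.py <<'E'
from scipy.spatial.transform import Rotation as Ro
def go(X):
    s=manip.read_state();R=Ro.from_quat(s["orientation"]).as_matrix()
    print("t",round(s["time_s"],2),"tcp",np.round(s["tcp_pos"],4),"yaw x",R[:,0].round(3),"d mm",(1000*R.T@(np.array(X)-s["tcp_pos"])).round(1), "op",round(float(s["opening"]),2),"j",np.round(s["joint_pos"],2))
E
python3 -c "
from h import *
go([.5195,.317,.231])"
```

```text
t 1.3 tcp [ 0.4984 -0.0149  0.231 ] yaw x [ 0.903  0.43  -0.   ] d mm [ 161.8 -290.6    0. ] op 0.7 j [ 0.15  0.25 -0.28  1.86  0.08  1.05 -1.28]
```

{"api": "move_arm", "payload": {
  "increments": [0.7, 162, -291, 0, 0, 0.7, 162, -291, 0, 0, 0.7, 162, -291, 0, 0, 0.7, 162, -291, 0, 0, 0.7, 162, -291, 0, 0, 0.7, 162, -291, 0, 0, 0.7, 162, -291, 0, 0, 0.7, 162, -291, 0, 0, 0.7, 162, -291, 0, 0, 0.7, 162, -291, 0, 0]
}}

```text
time_s: 2.3
tcp_pos: [0.5197, 0.314, 0.2309]
orientation: [0.976, 0.22, -0.0, 0.001]
ft_force: [-0.8, 0.8, 0.3]
opening: 0.699
gripper_force: 0.0
```

```bash
python3 -c "
from h import *
go([.5195,.317,.079]);c=manip.calibration('wrist')
i=manip.capture('wrist');cv2.imwrite('pics/w1.png',i[:,:,::-1])
print(proj(c,[.5195,.317,.123]),proj(c,[.5195,.317,.063]))"
```

```text
t 2.3 tcp [0.5197 0.314  0.2309] yaw x [ 0.903  0.429 -0.001] d mm [  1.3  -3.  151.9] op 0.7 j [-0.37  0.44 -0.38  1.59  0.17  1.14 -1.91]
(np.float64(251.54106323766752), np.float64(185.16215324919625)) (np.float64(251.94114126320548), np.float64(167.46931020113317))
```

View pics/w1.png

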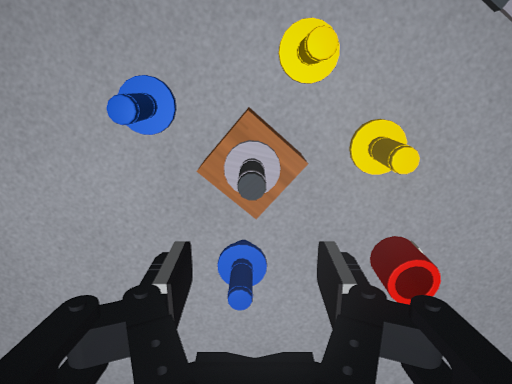

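The handle top is at (251,186) and the collar at (252,169), both within a pixel of prediction. Descending to grasp.

{"api": "move_arm", "payload": {
  "increments": [0.7, 1, -3, 30, 0, 0.7, 1, -3, 65, 0, 0.7, 1, -3, 100, 0, 0.7, 1, -3, 130, 0, 0.7, 1, -3, 150, 0, 0.7, 1, -3, 152, 0, 0.7, 1, -3, 152, 0, 0.0, 1, -3, 152, 0, 0.0, 1, -3, 152, 0, 0.0, 1, -3, 152, 0, 0.0, 1, -3, 152, 0, 0.0, 1, -3, 152, 0]
}}

```text
time_s: 3.55
tcp_pos: [0.5199, 0.3188, 0.0808]
orientation: [0.975, 0.22, 0.001, -0.0]
ft_force: [-0.3, -1.1, 6.4]
opening: 0.263
gripper_force: 58.4
```

{"api": "move_arm", "payload": {
  "increments": [0.0, 0, 0, 0, 0, 0.0, 0, 0, 0, 0, 0.0, 0, 0, -10, 0, 0.0, 0, 0, -25, 0, 0.0, 0, 0, -45, 0, 0.0, 0, 0, -65, 0, 0.0, 0, 0, -85, 0, 0.0, 0, 0, -105, 0, 0.0, 0, 0, -115, 0, 0.0, 0, 0, -120, 0, 0.0, 0, 0, -120, 0]
}}

```text
time_s: 4.65
tcp_pos: [0.5191, 0.3187, 0.1998]
orientation: [0.975, 0.221, 0.0, -0.0]
ft_force: [0.2, -0.3, -3.6]
opening: 0.264
gripper_force: 58.8
```

```bash
python3 -c "
from h import *
go([.478,.096,.199])"
```

```text
t 4.65 tcp [0.5191 0.3187 0.1998] yaw x [0.903 0.43  0.001] d mm [-132.9  183.3    0.7] op 0.26 j [-0.38  0.47 -0.37  1.63  0.19  1.08 -1.93]
```

{"api": "move_arm", "payload": {
  "increments": [0.0, -10, 14, 0, 0, 0.0, -27, 37, 0, 0, 0.0, -46, 64, 0, 0, 0.0, -66, 91, 0, 0, 0.0, -86, 119, 0, 0, 0.0, -106, 146, 0, 0, 0.0, -121, 167, 0, 0, 0.0, -130, 179, 0, 0, 0.0, -133, 183, 0, 0, 0.0, -133, 183, 0, 0, 0.0, -133, 183, 0, 0]
}}

```text
time_s: 5.75
tcp_pos: [0.4776, 0.097, 0.1991]
orientation: [0.975, 0.221, -0.0, -0.0]
ft_force: [0.8, 1.0, -2.8]
opening: 0.269
gripper_force: 59.0
```

```bash
python3 -c "
from h import *
go([.478,.096,.199])
for n in ('wrist','scene'):
    c=manip.calibration(n);i=manip.capture(n);print(n,proj(c,[.478,.096,.06]),proj(c,[.478,.096,.13]))
    cv2.imwrite('pics/%s2.png'%n,i[:,:,::-1])
    if n=='wrist':
        h=cv2.cvtColor(i,cv2.COLOR_RGB2HSV);m=((h[...,1]>150)&((h[...,0]<8)|(h[...,0]>172))&(h[...,2]>60)).astype('uint8')
        for q in cv2.findContours(m,0,1)[0]:
            if cv2.contourArea(q)>300: print(cv2.boundingRect(q),cv2.minEnclosingCircle(q))
a=cv2.imread('pics/wrist2.png');b=cv2.imread('pics/scene2.png')[90:330,150:420]
cv2.imwrite('pics/two.png',np.hstack([cv2.resize(a,(450,338)),cv2.resize(b,(350,338))]))"
```

```text
t 5.75 tcp [0.4776 0.097  0.1991] yaw x [ 0.902  0.431 -0.   ] d mm [-0.1  1.1  0.1] op 0.27 j [-0.02  0.27 -0.36  1.92  0.11  0.97 -1.55]
wrist (np.float64(256.38963113010783), np.float64(176.58122518916656)) (np.float64(257.00933998704716), np.float64(203.20840053082878))
(223, 136, 65, 59) ((255.4199676513672, 170.82208251953125), 35.26642990112305)
(435, 110, 77, 70) ((478.9342041015625, 144.5), 44.949684143066406)
scene (np.float64(239.3906304947578), np.float64(189.80560068249596)) (np.float64(238.70710057757748), np.float64(164.6115397738937))
```

View pics/two.png

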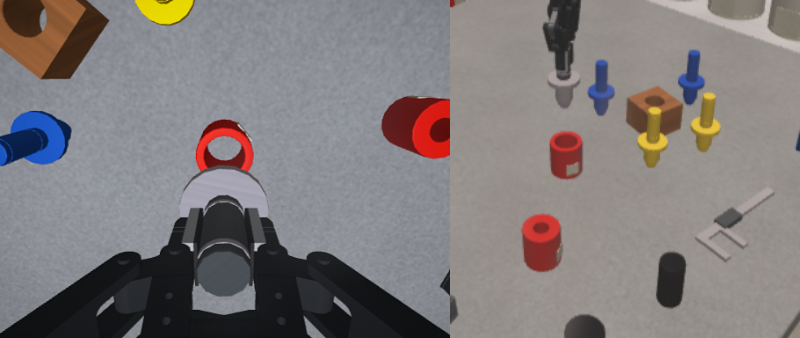

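The wrist view shows the gauge held vertical and the tube's bore at about (255,174) in full-size pixels. The scene view agrees. I'll check the bore edges numerically.

```bash
python3 - <<'E'
from h import *
i=cv2.imread('pics/wrist2.png');c=manip.calibration('wrist')
h=cv2.cvtColor(i,cv2.COLOR_BGR2HSV);m=((h[...,1]>150)&((h[...,0]<8)|(h[...,0]>172))&(h[...,2]>60)).astype('uint8')
for r in (165,170,175,180):
    print(r,[int(x)+1 for x in np.flatnonzero(np.diff(m[r,200:310].astype(int)))+200])
print('col255',[int(x)+1 for x in np.flatnonzero(np.diff(m[100:230,255].astype(int)))+100], [tuple(i[y,255]) for y in (140,145,150,155,160)])
for rad in(.021,.03):
    p=np.array([proj(c,[.478+rad*np.cos(a),.096+rad*np.sin(a),.06]) for a in np.linspace(0,6.28,200)])
    print(rad,p.min(0),p.max(0))
    for r in (165,170,175,180): print(r,p[np.abs(p[:,1]-r)<.8][:,0].round(0))
E
```

```text
165 [225, 235, 275, 286]
170 [223, 237, 274, 287]
175 [223, 240, 271, 288]
180 [223, 246, 265, 288]
col255 [136, 155, 183, 188] [(np.uint8(13), np.uint8(15), np.uint8(101)), (np.uint8(17), np.uint8(23), np.uint8(167)), (np.uint8(40), np.uint8(49), np.uint8(238)), (np.uint8(168), np.uint8(160), np.uint8(145)), (np.uint8(156), np.uint8(149), np.uint8(146))]
0.021 [233.26272889 153.72618143] [280.0832508  198.94522354]
165 [237. 236. 277. 277. 276.]
170 [234. 234. 279. 279.]
175 [233. 233. 280. 280. 280.]
180 [234. 234. 280. 280. 280.]
0.03 [223.22131415 143.50503932] [290.12448001 208.13587569]
165 [225. 225. 288. 288.]
170 [224. 224. 290. 289.]
175 [223. 290. 290.]
180 [223. 290. 290.]
```

Measured and predicted bore agree to within 1 mm. I'll insert the plug (full descent is about 113 mm).

{"api": "move_arm", "payload": {
  "increments": [0.0, 1, 1, 15, 0, 0.0, 1, 1, 35, 0, 0.0, 1, 1, 50, 0, 0.0, 1, 1, 60, 0, 0.0, 1, 1, 70, 0, 0.0, 1, 1, 80, 0, 0.0, 1, 1, 90, 0, 0.0, 1, 1, 98, 0, 0.0, 1, 1, 105, 0, 0.0, 1, 1, 109, 0, 0.0, 1, 1, 111, 0, 0.0, 1, 1, 111, 0]
}}

```text
time_s: 7.05
tcp_pos: [0.4791, 0.0957, 0.0882]
orientation: [0.975, 0.22, -0.0, 0.0]
ft_force: [-0.4, -1.3, -2.5]
opening: 0.269
gripper_force: 59.0
```

```bash
python3 -c "
from h import *
go([.478,.096,.0858]);print(manip.read_state()['ft_force'])"
```

```text
t 7.05 tcp [0.4791 0.0957 0.0882] yaw x [ 0.903  0.43  -0.   ] d mm [-0.9 -0.7  2.4] op 0.27 j [-0.06  0.42 -0.32  2.04  0.2   0.71 -1.63]
[-0.39834544 -1.31510674 -2.5248568 ]
```

{"api": "move_arm", "payload": {
  "increments": [0.0, 0, 0, 1, 0, 0.0, 0, 0, 2, 0, 0.0, 0, 0, 2, 0, 0.3, 0, 0, 2, 0, 0.4, 0, 0, 2, 0, 0.6, 0, 0, 2, 0, 0.6, 0, 0, 2, 0, 0.6, 0, 0, 0, 0, 0.6, 0, 0, -25, 0, 0.6, 0, 0, -65, 0, 0.6, 0, 0, -105, 0, 0.6, 0, 0, -130, 0]
}}

```text
time_s: 8.25
tcp_pos: [0.4798, 0.0962, 0.2213]
orientation: [0.975, 0.221, 0.002, -0.0]
ft_force: [1.4, 0.0, -1.3]
opening: 0.595
gripper_force: 0.0
```

```bash
python3 -c "
from h import *
go([.599,-.088,.22])
for n in ('wrist','scene'):
    c=manip.calibration(n);i=manip.capture(n);print(n,proj(c,[.478,.096,.128]),proj(c,[.478,.096,.068]))
    cv2.imwrite('pics/%s3.png'%n,i[:,:,::-1])
a=cv2.imread('pics/wrist3.png');b=cv2.imread('pics/scene3.png')[90:330,150:420]
cv2.imwrite('pics/two3.png',np.hstack([cv2.resize(a,(450,338)),cv2.resize(b,(350,338))]))"
```

```text
t 8.25 tcp [0.4798 0.0962 0.2213] yaw x [0.903 0.43  0.003] d mm [ 28.4 217.6   1.5] op 0.6 j [-0.01  0.25 -0.36  1.89  0.1   1.02 -1.54]
wrist (np.float64(254.40780127068), np.float64(194.64945435185862)) (np.float64(254.32192189963294), np.float64(174.67203998796842))
scene (np.float64(238.72736376467958), np.float64(165.35841559779104)) (np.float64(239.3151029892606), np.float64(187.02175095486385))
```

View pics/two3.png

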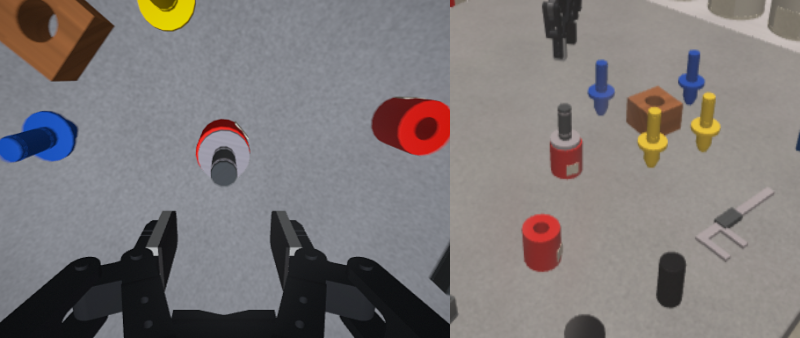

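The gauge is seated: the collar lies flush on the ring, the handle top is at (254,195) full-size as predicted, and it stands upright in the scene view. Next, the tight tube.

{"api": "move_arm", "payload": {
  "increments": [1, 4, 30, 0, 0, 1, 10, 75, 0, 0, 1, 16, 120, 0, 0, 1, 21, 160, 0, 0, 1, 26, 195, 0, 0, 1, 28, 212, 0, 0, 1, 28, 218, 0, 0, 1, 28, 218, 0, 0, 1, 28, 218, 0, 0]
}}

```text
time_s: 9.25
tcp_pos: [0.5975, -0.087, 0.2182]
orientation: [0.975, 0.222, -0.0, -0.001]
ft_force: [-1.3, 0.5, 0.8]
opening: 1.002
gripper_force: 0.0
```

```bash
python3 - <<'E'
from h import *
go([.599,-.088,.023])
c=manip.calibration('wrist');i=manip.capture('wrist');cv2.imwrite('pics/w4.png',i[:,:,::-1])
h=cv2.cvtColor(i,cv2.COLOR_RGB2HSV);m=((h[...,1]>150)&((h[...,0]<8)|(h[...,0]>172))&(h[...,2]>175)).astype('uint8')
for q in cv2.findContours(m,0,1)[0]:
    if cv2.contourArea(q)>300: e=cv2.fitEllipse(q);print(cv2.boundingRect(q),e,ray(c,*e[0],.06))
p=np.array([proj(c,[.599+.03*np.cos(a),-.088+.03*np.sin(a),.06]) for a in np.linspace(0,6.28,200)])
print(p.min(0),p.max(0))
E
```

```text
t 9.25 tcp [ 0.5975 -0.087   0.2182] yaw x [ 0.902  0.432 -0.   ] d mm [  1.    1.8 195.2] op 1.0 j [ 0.24  0.43 -0.26  1.63  0.12  1.1  -1.17]
(224, 144, 62, 59) ((254.4611358642578, 172.9196014404297), (58.0975456237793, 60.03773498535156), 92.70921325683594) [ 0.59559621 -0.08706458  0.06      ]
[225.36997794 138.65462161] [288.43042872 199.95695401]
```

View pics/w4.png

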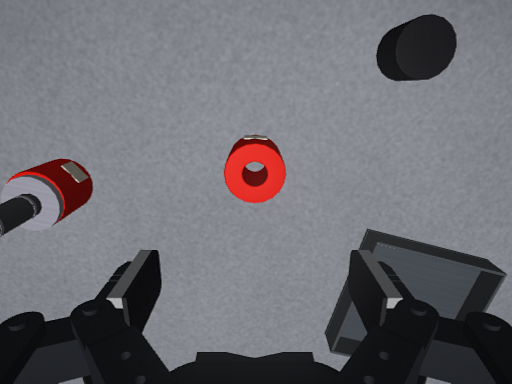

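The tight tube's top ring is centred at (254,173), giving (0.596,-0.087), with free space on both finger sides. The gauge is still seated at left. Grasping.

{"api": "move_arm", "payload": {
  "increments": [1, -1, 0, 30, 0, 1, -1, 0, 70, 0, 1, -1, 0, 110, 0, 1, -1, 0, 145, 0, 1, -1, 0, 170, 0, 1, -1, 0, 188, 0, 1, -1, 0, 195, 0, 1, -1, 0, 195, 0, 0, -1, 0, 195, 0, 0, -1, 0, 195, 0, 0, -1, 0, 195, 0, 0, -1, 0, 195, 0]
}}

```text
time_s: 10.5
tcp_pos: [0.5981, -0.0891, 0.0252]
orientation: [0.975, 0.221, 0.001, 0.0]
ft_force: [-2.9, 1.0, 7.9]
opening: 0.695
gripper_force: 63.2
```

{"api": "move_arm", "payload": {
  "increments": [0, 0, 0, 0, 0, 0, 0, 0, 0, 0, 0, 0, 0, -10, 0, 0, 0, 0, -30, 0, 0, 0, 0, -60, 0, 0, 0, 0, -90, 0, 0, 0, 0, -110, 0, 0, 0, 0, -120, 0, 0, 0, 0, -120, 0]
}}

```text
time_s: 11.4
tcp_pos: [0.5981, -0.0896, 0.1452]
orientation: [0.975, 0.22, 0.002, 0.001]
ft_force: [-0.2, 0.4, -2.2]
opening: 0.695
gripper_force: 64.9
```

```bash
python3 -c "
from h import *
go([.513,-.335,.143]);print(manip.read_state()['ft_force'])"
```

```text
t 11.4 tcp [ 0.5981 -0.0896  0.1452] yaw x [0.903 0.43  0.003] d mm [-182.4  185.     2.1] op 0.7 j [ 0.23  0.5  -0.25  1.71  0.15  0.95 -1.2 ]
[-0.17424879  0.40368299 -2.20686309]
```

{"api": "move_arm", "payload": {
  "increments": [0, -10, 10, 0, 0, 0, -30, 30, 0, 0, 0, -55, 56, 0, 0, 0, -80, 81, 0, 0, 0, -105, 107, 0, 0, 0, -130, 132, 0, 0, 0, -155, 158, 0, 0, 0, -173, 176, 0, 0, 0, -181, 184, 0, 0, 0, -182, 185, 0, 0, 0, -182, 185, 0, 0]
}}

```text
time_s: 12.5
tcp_pos: [0.5125, -0.3336, 0.1426]
orientation: [0.975, 0.221, -0.0, -0.001]
ft_force: [-0.4, 0.5, -2.0]
opening: 0.693
gripper_force: 64.9
```

```bash
python3 - <<'E'
from h import *
go([.513,-.335,.030])
i=manip.capture('wrist')[:,:,::-1].copy();c=manip.calibration('wrist')
for a in (-1,1):
    for b in (-1,1):
        u=np.array([.178,-.984]);v=np.array([.984,.178]);q=np.array([.513,-.335])+.08*(a*u+b*v)
        cv2.circle(i,tuple(int(x) for x in proj(c,[*q,.035])),3,(0,255,0),-1)
cv2.imwrite('pics/w5.png',i)
E
```

```text
t 12.5 tcp [ 0.5125 -0.3336  0.1426] yaw x [ 0.902  0.431 -0.   ] d mm [-1.000e-01  1.600e+00  1.126e+02] op 0.69 j [ 0.64  0.51 -0.21  1.7   0.13  0.95 -0.75]
```

View pics/w5.png

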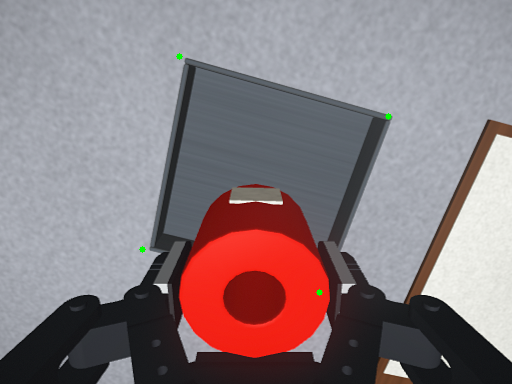

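The tray's corners sit about 4 mm right of my projection, so I'll shift +5 mm in tool y and lower onto its floor.

{"api": "move_arm", "payload": {
  "increments": [0, 0, 5, 15, 0, 0, 0, 5, 40, 0, 0, 0, 5, 65, 0, 0, 0, 5, 85, 0, 0, 0, 5, 97, 0, 0, 0, 5, 104, 0, 0, 0, 5, 109, 0, 0, 0, 5, 111, 0, 0, 0, 5, 112, 0, 0, 0, 5, 112, 0]
}}

```text
time_s: 13.55
tcp_pos: [0.515, -0.3395, 0.0319]
orientation: [0.975, 0.22, 0.0, 0.0]
ft_force: [0.4, 0.2, -2.1]
opening: 0.696
gripper_force: 64.8
```

```bash
python3 -c "
from h import *
go([.513,-.339,.0292]);print(manip.read_state()['ft_force'])"
```

```text
t 13.55 tcp [ 0.515  -0.3395  0.0319] yaw x [0.903 0.43  0.001] d mm [-1.6 -1.3  2.7] op 0.7 j [ 0.62  0.65 -0.19  1.77  0.17  0.74 -0.78]
[ 0.39175937  0.1669364  -2.12548571]
```

{"api": "move_arm", "payload": {
  "increments": [0, 0, 0, 1, 0, 0, 0, 0, 2, 0, 0, 0, 0, 2, 0, 0, 0, 0, 2, 0, 0.75, 0, 0, 2, 0, 0.8, 0, 0, 2, 0, 0.9, 0, 0, 2, 0, 0.95, 0, 0, 2, 0, 0.95, 0, 0, 2, 0, 0.95, 0, 0, -10, 0, 0.95, 0, 0, -30, 0, 0.95, 0, 0, -50, 0]
}}

```text
time_s: 14.75
tcp_pos: [0.5146, -0.3392, 0.0825]
orientation: [0.975, 0.221, -0.0, -0.0]
ft_force: [0.6, 0.3, 1.0]
opening: 0.949
gripper_force: 0.0
```

{"api": "move_arm", "payload": {
  "increments": [0.95, 0, 0, -30, 0, 0.95, 0, 0, -70, 0, 0.95, 0, 0, -110, 0, 0.95, 0, 0, -130, 0, 0.95, 0, 0, -130, 0, 0.95, 0, 0, -130, 0]
}}

```text
time_s: 15.35
tcp_pos: [0.5146, -0.3393, 0.2121]
orientation: [0.975, 0.221, 0.0, 0.0]
ft_force: [0.7, 0.9, -0.4]
opening: 0.951
gripper_force: 0.0
```

```bash
python3 - <<'E'
from h import *
go([.513,-.335,.030])
a=manip.capture('wrist');b=manip.capture('scene')
h=cv2.cvtColor(a,cv2.COLOR_RGB2HSV);m=((h[...,1]>150)&((h[...,0]<8)|(h[...,0]>172))&(h[...,2]>175)).astype('uint8')
c=manip.calibration('wrist')
for q in cv2.findContours(m,0,1)[0]:
    if cv2.contourArea(q)>300: e=cv2.fitEllipse(q);print(e,ray(c,*e[0],.064))
cv2.imwrite('pics/w6.png',np.hstack([cv2.resize(a,(400,300)),cv2.resize(b,(400,300))])[:,:,::-1])
E
```

```text
t 15.35 tcp [ 0.5146 -0.3393  0.2121] yaw x [0.903 0.43  0.001] d mm [  0.2  -4.7 182.1] op 0.95 j [ 0.65  0.45 -0.22  1.61  0.11  1.1  -0.72]
((253.7857666015625, 175.4248504638672), (60.150550842285156, 62.222599029541016), 90.75590515136719) [ 0.51231463 -0.33818849  0.064     ]
```

View pics/w6.png

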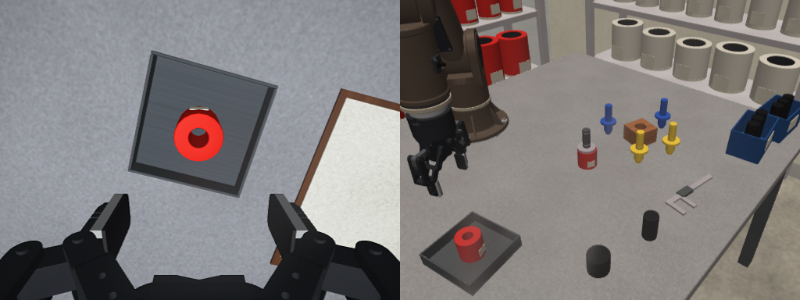

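The tight tube stands in the middle of the tray and the gauge is seated in the wide tube. The gripper is clear of everything.

```bash
python3 -c "
from station import manip
print(manip.job_done())"
```

```text
the job is handed in; nothing more can be done
None
```

I handed the job in after about 15 s of the 62 s allowed: the gauge is seated in the wide-bored tube, still upright at its place, and the tight-bored tube stands upright near the middle of the reject tray; the station gave no verdict.

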